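# Put the lug lid back on the storage jar

## Robot

A 7-joint arm with a two-finger parallel gripper is mounted at the origin on a cart in front of the work surface, level with it; the furniture and walls round the work are solid. World frame = base frame: x ahead of the robot, y to its left, z up, the work surface at z = 0. Lengths are in m, angles in degrees, forces in N, time in s.
With the tool pointing down it reaches from about 0.425 to 0.975 m from the base axis. Payload 16.7 kg.
Tool frame: the origin (TCP) lies midway between the tips of the shut fingers; the grasp point (between the pads) lies 19 mm behind it; z points along the fingers, y is the direction in which the jaws open and shut (so a half turn about z gives the same grasp; the last joint's range is limited). The gripper opens to 85 mm and grips with 20 to 120 N. Pads are 22 mm wide; open, the fingers measure 114 mm over their backs; the gripper's body (76 mm by 85 mm) begins 54 mm behind the grasp point. The pads swing forward as they close: fully open they stand 13 mm farther back than shut.
Start: joints at [-85.457, 24.414, 4.234, 92.017, -1.954, 63.644, -3.845], TCP at [0.153, 0.657, 0.231] pointing down, gripper open.
Joint ranges: [-163.25, 163.25], [-28.42, 122.38], [-70.27, 78.77], [12.13, 141.07], [-58.53, 238.53], [9.26, 117.41], [-156.51, 156.51]. Speed limits (degrees/s): [108.29, 108.29, 136.94, 136.94, 172.46, 172.46, 172.46].

## Interface

Orientations are given as a 3x3 rotation matrix whose columns are the frame's x, y, z axes.
In Python, from station import manip, optics gives the robot as it stands.
- The arm moves only by the shell command python3 -m crank 'ROWS' [OPENING] [FORCE]. ROWS is JSON, a list of rows, each a list of 2 entries, a list of its own where there are three numbers: the shift along the tool's x, y, z in mm, then the turn, a rotation vector about the tool's x, y, z in rad. In form: [[[tx, ty, tz], [ax, ay, az]], ...]. A call has 1 to 12 rows; each row is the pose to reach, as a shift and turn from the pose commanded when the call began, along the tool's axes at that moment; what a row does not reach only later rows make up. A row lasts 1/12 s, in which the tool goes at most 41.7 mm and 7.16 degrees, less where a joint would pass 70% of its speed; a pose out of reach is approached as far as the arm can. A call with a gripper value outside its range is refused whole. OPENING is the closure, from -1 (fully open) to 1 (shut), set as the call begins (- or left out, the last holds). The fingers move at their own pace and stop on an object; FORCE is the grip in N (left out, the last holds). Time passes only in rows, so rows that repeat a pose let the fingers close. It gives the time, the measured TCP pose, the force and the opening at its end, in the units of the state.
- manip.get_obs(): the state, without advancing time (a new reading comes with each control period).
- optics.capture(name): name is "scene" or "top" or "wrist"; returns (picture, depth): 480x640x3 uint8, red, green, blue; 480x640 float32, m along the optical axis (not along the pixel's ray), 0 where there is no reading.
- optics.camera_info(name): a dict with "camera_matrix" (3x3 intrinsics, pixels), "origin" and "attitude" of the camera in the world; the wrist camera has in their place "T_tool_cam" (4x4, takes a point from camera to tool coordinates, whose origin is the TCP and whose axes are the flange's). Camera axes: x right, y down, z forward; pixel columns grow to the right and rows downward; lengths in m; the calibration is good to about 2 mm. A picture is of the moment at which its call begins: read the wrist's pose just before it. camera_info takes no time and is no camera call.
- manip.sign_off(): hands the job in, once; it reports no verdict.
The state is a dict: "clock": time; "joint_positions": joint angles; "qvel": joint speeds; "joint_torque": joint torques, N m; "tool_pos": TCP position; "tcp_rot": TCP orientation; "contact_force": force on the tool from outside, world axes, zero at the start; "wrist_torque": the same for the moment, N m; "grip_width": finger opening in m.
Only numpy, scipy, OpenCV 4.12 (cv2) and the standard library are available. Lean on these libraries where they do the work, as an engineer would, in place of code of your own. Each camera call takes 0.05 s, during which the arm holds its last target.

## Task

Put the loose screw lid back on the white storage jar, screw it fully home and let go. Set it level on the neck; under light pressure ease it backward (anticlockwise) until you feel its hidden lugs drop in, and only then screw it on clockwise until it stops. Keep the lid straight and do not force it; do not drag, twist round or tip the jar, and leave the mug, glass, spoon and pepper mill alone.

Things in the scene. Friction and masses are not known exactly. Their poses are not given: they have to be found in the camera images.
- storage_jar: White stoneware storage jar, loose, about 1.3 kg, upright on the worktop: square body 96 x 96 mm, shoulder at 88 mm, round neck above it up to 122 mm. Origin: centre of its underside; z up along the neck; x and y square to its sides. Only friction holds it (it turns at about 0.5 Nm).
- jar_mouth (a point): Centre of the neck's rim, 122 mm above the jar's underside. Neck 49 mm wide, carrying 4 L-shaped ridges 90 deg apart, 3 mm proud: each has a level top 6 mm below the rim, an underside that falls 3.5 mm going clockwise (seen from above), and at its clockwise end an upright stop reaching from 3 to 17 mm below the rim. Gaps between ridges: 26 deg (12 mm).
- jar_front (a point): Point at the middle of the jar's side that faces its own -x, 48 mm from the jar's axis, 46 mm above its underside; it tells how far the jar has been turned.
- screw_lid: The jar's lid, bare aluminium, round with fluted edge, 62 mm across, 28 mm high, 90 g, loose, mouth down. Origin: centre of its lower edge, z up. Inside: 4 lugs 90 deg apart, 7 mm long (15 deg), lower faces 7.3 mm above the lower edge, 0.8 mm play round the neck. Their angle to the lid's x axis differs every time and cannot be seen: find it by feel.
- lid_top (a point): Centre of the lid's flat top, 28 mm above its lower edge. Lower edge above the jar's underside: 109 mm with lugs on the ridges, 112 on the stops; it drops to about 102.5 when all lugs fall into gaps, where a springy seal (3.5 N per mm) meets the rim. From there about 65 deg clockwise brings it to 99.5 mm, fully home, the lugs against the stops; the ridges then hold it. Going on backward after the drop meets a stop.
- mug: Bystander: white spotted mug, 97 mm high, behind the work on the left. Origin at its underside.
- glass: Bystander: clear drinking glass, 81 mm across, 93 mm high, behind the work. Origin at its underside.
- spoon: Bystander: steel teaspoon, 130 mm long, lying on the worktop to the right of the work. Origin at its underside.
- mill: Bystander: wooden pepper mill, 58 mm across, 165 mm high, behind the work on the right. Origin at its underside.
Mind the look-alikes: they are no part of the job. There is more than one size of the screw_lid; the job needs the largest.

How it is judged:
By the outcome, as a careful person would: the job done as asked, in the order asked, and still so for the second after the job is handed in, with the robot touching nothing.
It also fails if it takes over 64 s, if anything falls off the work surface, if the arm or the gripper's body presses on something with over 40 N, if the wrist force passes 120 N, or if a joint passes its speed limit or range.

## Working session

There is one attempt and no reset: what is moved stays moved. The work goes in short steps, Python scripts to look and compute and a shell command to move; the robot and the scene stay as the last step left them, time stands still between calls to the robot, and variables do not carry over. Pictures are saved under pics/ and viewed, and the job is handed in when it is done.

```bash
ls; mkdir -p pics
python3 - <<'E'
from station import manip, optics
import cv2
o=manip.get_obs(); print(o)
for n in("scene","top","wrist"):
    p,d=optics.capture(n); cv2.imwrite(f"pics/{n}0.png",p[:,:,::-1]); import numpy as np; np.save(f"pics/{n}0.npy",d)
    print(n,optics.camera_info(n))
E
```

```text
pics
{'clock': 0.0, 'joint_positions': array([-85.45565724,  24.44976802,   4.23057387,  92.05123657,
        -1.95557426,  63.64345402,  -3.84419466]), 'qvel': array([-0.15889441, -0.02111938,  0.01271007,  0.08762206,  0.13597272,
        0.00582666, -0.05693282]), 'joint_torque': array([-6.68247285e-04, -9.49812984e+01,  3.76019552e+00, -4.63511002e+01,
        1.92299316e-02,  9.91560461e-03,  2.37512205e-05]), 'tool_pos': array([0.15302451, 0.65701582, 0.23061656]), 'tcp_rot': array([[-9.73930067e-01,  2.26848348e-01, -2.27906076e-04],
       [ 2.26848454e-01,  9.73929277e-01, -1.24181683e-03],
       [-5.97396976e-05, -1.26114289e-03, -9.99999203e-01]]), 'contact_force': array([ 0.98433555, -1.0842362 ,  0.28701109]), 'wrist_torque': array([ 0.00260257, -0.09083664, -0.04553095]), 'grip_width': 0.08550537651146833}
scene {'camera_matrix': array([[470.53194957,   0.        , 328.92530607],
       [  0.        , 470.53194957, 237.5909122 ],
       [  0.        ,   0.        ,   1.        ]]), 'origin': array([ 0.15940303, -0.61730527,  0.54680764]), 'attitude': array([[ 0.8094290
[... 391 characters left out ...]
024e-02, -9.94626118e-01,  1.02130665e-01],
       [-9.99854346e-01, -1.70671095e-02, -1.04095762e-05],
       [ 1.75342888e-03, -1.02115613e-01, -9.94770992e-01]])}
wrist {'camera_matrix': array([[376.74582494,   0.        , 314.37061133],
       [  0.        , 376.74582494, 241.229249  ],
       [  0.        ,   0.        ,   1.        ]]), 'T_tool_cam': array([[-3.54936792e-04, -9.60889591e-01, -2.76931523e-01,
         7.08069650e-02],
       [ 9.99999866e-01, -2.36467864e-04, -4.61187063e-04,
        -7.10021146e-04],
       [ 3.77664442e-04, -2.76931650e-01,  9.60889546e-01,
        -1.42511421e-01],
       [ 0.00000000e+00,  0.00000000e+00,  0.00000000e+00,
         1.00000000e+00]])}
```

View pics/top0.png

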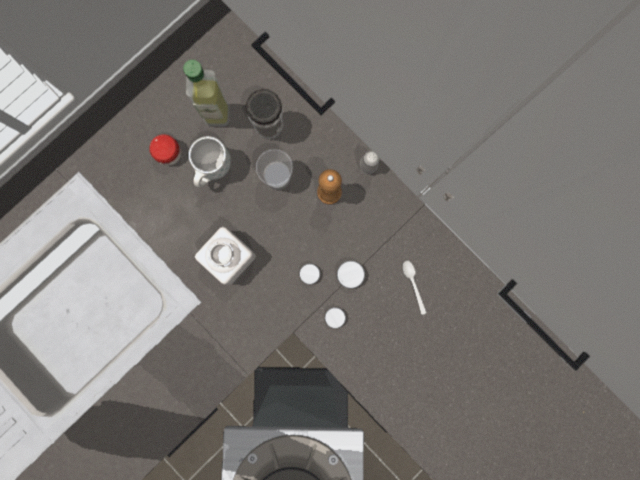

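View pics/scene0.png

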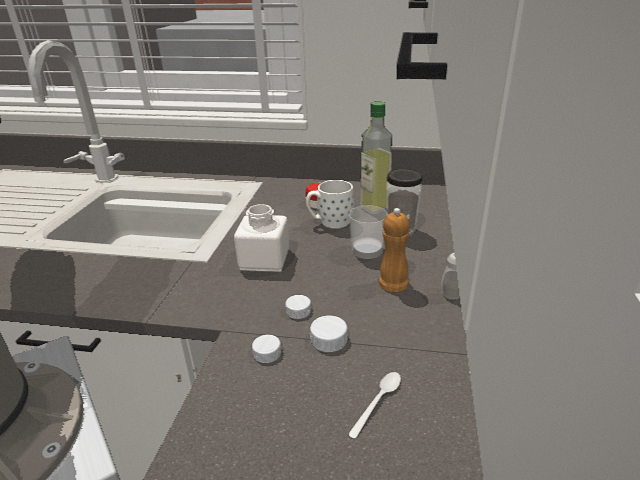

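Top view: jar at about (225,256). Lids are at (351,275) (largest), (310,274) and (335,318), and the spoon is at (414,287). Next I'll enlarge the crops and measure.

```bash
cat > h.py <<'E'
import numpy as np, cv2
from station import manip, optics
def cam(n,obs=None):
    c=optics.camera_info(n); K=np.array(c["camera_matrix"])
    if n!="wrist": return K,np.array(c["attitude"]),np.array(c["origin"])
    T=np.array(c["T_tool_cam"]); R=obs["tcp_rot"]; return K,R@T[:3,:3],R@T[:3,3]+obs["tool_pos"]
def ray(C,u,v,z=None,d=None):
    K,R,t=C; r=np.array([(u-K[0,2])/K[0,0],(v-K[1,2])/K[1,1],1.]); w=R@r
    s=d if d is not None else (z-t[2])/w[2]
    return t+s*w
def cloud(C,d):
    K,R,t=C; v,u=np.mgrid[:480,:640]
    P=np.stack([(u-K[0,2])/K[0,0]*d,(v-K[1,2])/K[1,1]*d,d],-1)@R.T+t
    P[d<=0]=np.nan
    return P
E
python3 - <<'E'
from h import *
for n in("top","scene"):
    d=np.load(f"pics/{n}0.npy"); P=cloud(cam(n),d)
    for (nm,x0,x1,y0,y1,za,zb) in [("lidtop",0.3,.6,-.25,.0,.024,.034),("jarrim",.3,.6,.02,.25,.116,.128),("shoulder",.3,.6,.02,.25,.08,.094)]:
        m=(P[...,0]>x0)&(P[...,0]<x1)&(P[...,1]>y0)&(P[...,1]<y1)&(P[...,2]>za)&(P[...,2]<zb)
        nl,L,st,ce=cv2.connectedComponentsWithStats(m.astype(np.uint8))
        for i in range(1,nl):
            if st[i,4]<30: continue
            q=P[L==i]; (c,sz,a)=cv2.minAreaRect(q[:,:2].astype(np.float32)*1000)
            print(n,nm,st[i,4],ce[i].round(0),"rect",np.round(c,1),np.round(sz,1),round(a,1),"z",np.median(q[:,2]).round(4),"mean",q.mean(0).round(4))
im=cv2.imread("pics/top0.png")
cv2.imwrite("pics/topcrop.png",cv2.resize(im[210:350,180:440],None,fx=3,fy=3,interpolation=cv2.INTER_CUBIC))
E
```

```text
top lidtop 531 [350. 274.] rect [ 503.8 -124.9] [60.  58.8] 46.4 z 0.028 mean [ 0.5036 -0.1252  0.0281]
top jarrim 184 [220. 254.] rect [539.3 159.9] [51.5 51.8] 1.2 z 0.1205 mean [0.538  0.1604 0.1202]
top shoulder 1152 [224. 256.] rect [539.4 159.3] [95.1 95.4] 48.8 z 0.0879 mean [0.538  0.157  0.0879]
scene lidtop 728 [328. 328.] rect [ 502.5 -125.6] [60.7 60.1] 83.4 z 0.0264 mean [ 0.5018 -0.127   0.0263]
scene jarrim 133 [259. 210.] rect [538.  158.2] [50.1 47.3] 46.6 z 0.119 mean [0.5375 0.1582 0.1188]
scene shoulder 775 [261. 229.] rect [537.4 158.1] [95.9 93.2] 48.8 z 0.0865 mean [0.5293 0.1403 0.0869]
```

View pics/topcrop.png

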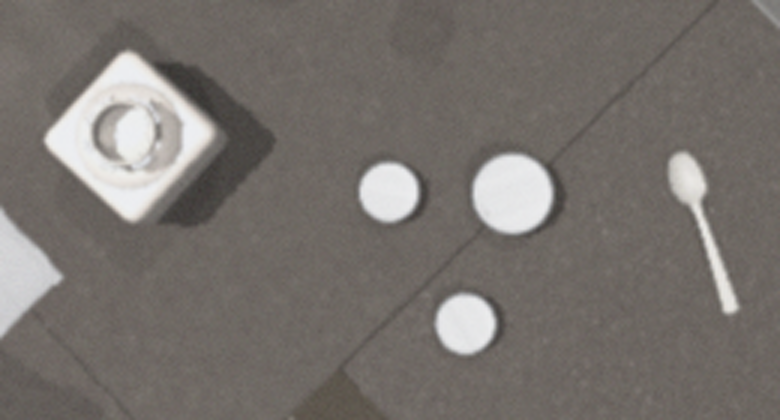

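Run:
```python
from h import *
d=np.load("pics/scene0.npy"); P=cloud(cam("scene"),d)
for uv in [(95,170),(45,95),(70,45),(110,160),(298,306),(266,348)]:
    print(uv,P[uv[1],uv[0]].round(3))
a=np.array([.153,.657]);b=np.array([.539,.159]);u=(b-a)/np.linalg.norm(b-a)
q=P[(P[...,2]>.1)&(P[...,2]<.6)]; s=(q[:,:2]-a)@u; t=(q[:,:2]-a)@np.array([-u[1],u[0]])
m=(s>-.1)&(s<.75)&(abs(t)<.25); q=q[m]; print(len(q)); 
from collections import Counter
print(Counter(map(tuple,(q*20).round().astype(int))).most_common(25))
# small lids from top
d=np.load("pics/top0.npy"); C=cam("top")
for uv in [(310,274),(335,318),(351,275)]: print(ray(C,*uv,z=.022).round(3))
```

```text
(95, 170) [0.354 0.83  0.038]
(45, 95) [0.278 0.716 0.286]
(70, 45) [nan nan nan]
(110, 160) [0.388 0.752 0.084]
(298, 306) [ 0.497 -0.043  0.021]
(266, 348) [ 0.399 -0.1    0.019]
1574
[((np.int64(5), np.int64(14), np.int64(6)), 239), ((np.int64(11), np.int64(3), np.int64(2)), 206), ((np.int64(6), np.int64(15), np.int64(8)), 193), ((np.int64(6), np.int64(15), np.int64(7)), 157), ((np.int64(10), np.int64(3), np.int64(2)), 116), ((np.int64(5), np.int64(14), np.int64(7)), 111), ((np.int64(6), np.int64(14), np.int64(7)), 105), ((np.int64(11), np.int64(4), np.int64(2)), 103), ((np.int64(7), np.int64(16), np.int64(7)), 78), ((np.int64(6), np.int64(14), np.int64(6)), 73), ((np.int64(7), np.int64(16), np.int64(8)), 62), ((np.int64(7), np.int64(15), np.int64(8)), 52), ((np.int64(5), np.int64(15), np.int64(7)), 46), ((np.int64(7), np.int64(15), np.int64(7)), 13), ((np.int64(6), np.int64(15), np.int64(6)), 6), ((np.int64(3), np.int64(14), np.int64(5)), 5), ((np.int64(10), np.int64(4), np.int64(2)), 4), ((np.int64(6), np.int64(16), np.int64(8)), 2), ((np.int64(5), np.int64(15), np.int64(6)), 1), ((np.int64(6), np.int64(14), np.int64(5)), 1), ((np.int64(5), np.int64(14), np.int64(5)), 1)]
[ 0.503 -0.032  0.022]
[ 0.403 -0.091  0.022]
[ 0.502 -0.127  0.022]
```

The tap spout stands about 12 cm from the gripper. I'll leave along -y first, then head to the jar and rotate on the way.

```bash
python3 -m crank '[[[-21,-31,0],[0,0,0]],[[-42,-63,0],[0,0,0]],[[-63,-94,0],[0,0,0]],[[-85,-126,1],[0,0,0]],[[-106,-157,1],[0,0,0.1]],[[-139,-178,2],[0,0,0.2]],[[-171,-199,2],[0,0,0.3]],[[-204,-220,3],[0,0,0.42]],[[-237,-240,3],[0,0,0.54]],[[-270,-260,4],[0,0,0.66]],[[-303,-280,4],[0,0,0.78]],[[-336,-300,5],[0,0,0.9]]]' -1 30
python3 -c "
from station import manip; o=manip.get_obs(); print(o['clock'],o['joint_positions'].round(1),o['tcp_rot'].round(3).tolist())"
```

```text
clock: 1.15
tool_pos: [0.4133, 0.2874, 0.2265]
tcp_rot: [[-0.422, 0.906, 0.0], [0.906, 0.422, 0.0], [0.0, 0.0, -1.0]]
contact_force: [0.6, 1.0, -1.0]
grip_width: 0.0852
1.15 [-62.8   8.6  23.1 115.1  -4.   57.1 -12.8] [[-0.422, 0.906, 0.0], [0.906, 0.422, 0.0], [0.0, 0.0, -1.0]]
```

```bash
python3 -m crank '[[[-34,12,0],[0,0,0.03]],[[-68,24,0],[0,0,0.06]],[[-102,36,0],[0,0,0.1]],[[-136,48,0],[0,0,0.13]],[[-169,60,0],[0,0,0.165]],[[-169,60,0],[0,0,0.165]],[[-169,60,0],[0,0,0.165]],[[-169,60,0],[0,0,0.165]]]'
python3 - <<'E'
from h import *
o=manip.get_obs(); p,d=optics.capture("wrist"); cv2.imwrite("pics/w1.png",p[:,:,::-1]); np.savez("pics/w1.npz",d=d,p=p,pos=o["tool_pos"],rot=o["tcp_rot"]); print(o['joint_positions'].round(1))
E
```

```text
clock: 1.82
tool_pos: [0.5384, 0.162, 0.226]
tcp_rot: [[-0.273, 0.962, -0.001], [0.962, 0.273, -0.0], [-0.0, -0.001, -1.0]]
contact_force: [0.2, -0.5, 0.3]
grip_width: 0.0849
[-48.4  15.5  30.3 108.4  -9.1  58.6   1.6]
```

View pics/w1.png

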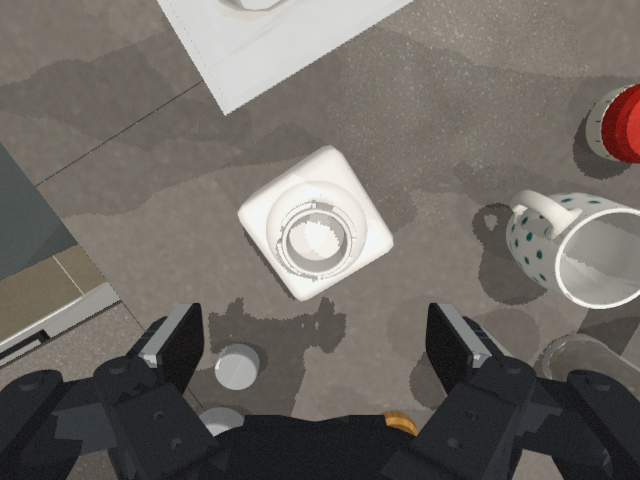

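The rim is centred near (316,242) and the four ridge gaps are faintly visible. I'll enlarge the crop and fit the rim.

```bash
cat >> h.py <<'E'
def circfit(xy):
    A=np.c_[2*xy,np.ones(len(xy))]; s=np.linalg.lstsq(A,(xy**2).sum(1),rcond=None)[0]
    return s[:2],np.sqrt(s[2]+s[0]**2+s[1]**2)
E
python3 - <<'E'
from h import *
f=np.load("pics/w1.npz"); o=dict(tool_pos=f["pos"],tcp_rot=f["rot"]); C=cam("wrist",o); P=cloud(C,f["d"])
print(P[242,316],P[210:275,270:360][...,2].max())
m=(P[...,2]>.1195)&(P[...,2]<.125); m[:190]=0; m[300:]=0; m[:,:250]=0;m[:,380:]=0
q=P[m]; print(m.sum(),q.mean(0),cv2.minEnclosingCircle((q[:,:2]*1000).astype(np.float32)),cv2.minAreaRect((q[:,:2]*1000).astype(np.float32)))
v,u=np.nonzero(m); print("px",cv2.minEnclosingCircle(np.c_[u,v].astype(np.float32)))
im=cv2.imread("pics/w1.png"); k=cv2.resize(im[190:300,250:390],None,fx=5,fy=5,interpolation=cv2.INTER_CUBIC)
mm=cv2.resize(m[190:300,250:390].astype(np.uint8)*255,None,fx=2,fy=2,interpolation=0)
cv2.imwrite("pics/w1c.png",k); cv2.imwrite("pics/w1m.png",mm)
# rectified: project plane z=.122 edge
E
```

```text
[0.5412649  0.15295476 0.09553992] nan
950 [0.53931775 0.16020455 0.12104801] ((540.5556640625, 159.2122344970703), 25.046560287475586) ((539.6411743164062, 159.39610290527344), (47.47859573364258, 48.00928497314453), 88.43584442138672)
px ((317.7542724609375, 242.42726135253906), 36.32698059082031)
```

View pics/w1c.png

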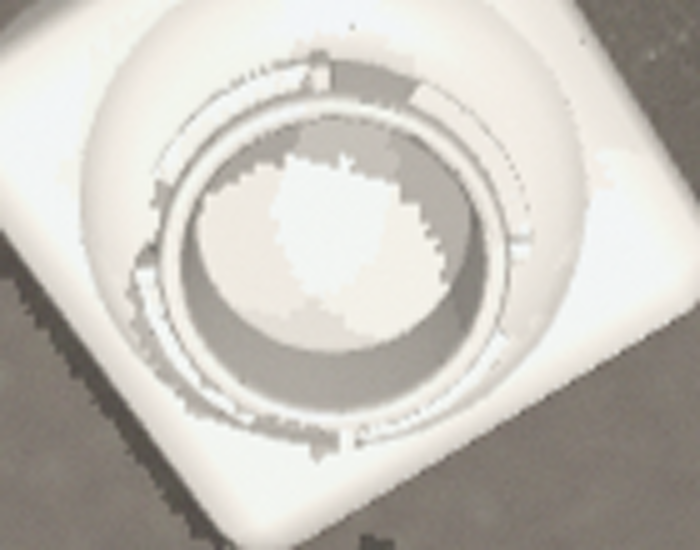

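View pics/w1m.png

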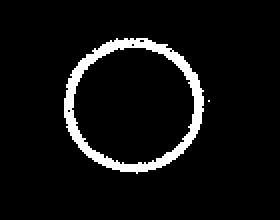

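The wrist view gives jar centre (0.5396, 0.1595), in agreement with the top camera. Next I'll view the lid from the same relative geometry, with the same yaw, so the camera biases cancel.

```bash
python3 -m crank '[[[-33,-14,0],[0,0,0]],[[-66,-28,0],[0,0,0]],[[-99,-42,0],[0,0,0]],[[-132,-56,0],[0,0,0]],[[-165,-70,0],[0,0,0]],[[-198,-84,15],[0,0,0]],[[-231,-98,40],[0,0,0]],[[-264,-112,66],[0,0,0]],[[-264,-112,94],[0,0,0]],[[-264,-112,94],[0,0,0]],[[-264,-112,94],[0,0,0]],[[-264,-112,94],[0,0,0]]]'
python3 - <<'E'
from h import *
o=manip.get_obs(); p,d=optics.capture("wrist"); cv2.imwrite("pics/w2.png",p[:,:,::-1]); np.savez("pics/w2.npz",d=d,p=p,pos=o["tool_pos"],rot=o["tcp_rot"]); print(o['joint_positions'].round(1), o["tool_pos"],o["tcp_rot"].round(4))
C=cam("wrist",o); P=cloud(C,d)
m=(P[...,2]>.024)&(P[...,2]<.032); m[:150]=0; m[330:]=0; m[:,:220]=0;m[:,420:]=0
n,L,st,ce=cv2.connectedComponentsWithStats(m.astype(np.uint8)); i=1+st[1:,4].argmax(); m=L==i
q=P[m]; print(st[i],ce[i],q.mean(0),cv2.minEnclosingCircle((q[:,:2]*1000).astype(np.float32)),cv2.minAreaRect((q[:,:2]*1000).astype(np.float32)),q[:,2].std())
E
```

```text
clock: 2.87
tool_pos: [0.504, -0.1214, 0.1333]
tcp_rot: [[-0.275, 0.961, 0.001], [0.961, 0.275, 0.0], [0.0, 0.001, -1.0]]
contact_force: [0.4, -0.1, -0.5]
grip_width: 0.0854
[-23.2  19.3  35.8 118.9 -15.6  46.2  38. ] [ 0.50395925 -0.12136723  0.13334636] [[-2.753e-01  9.614e-01  6.000e-04]
 [ 9.614e-01  2.753e-01  3.000e-04]
 [ 2.000e-04  6.000e-04 -1.000e+00]]
[ 271  200   88   86 5887] [314.47086801 242.47545439] [ 0.504067   -0.12439078  0.02724334] ((504.3598327636719, -125.59716033935547), 30.73357582092285) ((504.38861083984375, -125.44297790527344), (60.836158752441406, 60.90398406982422), 56.68687438964844) 0.0007795023631633832
```

View pics/w2.png

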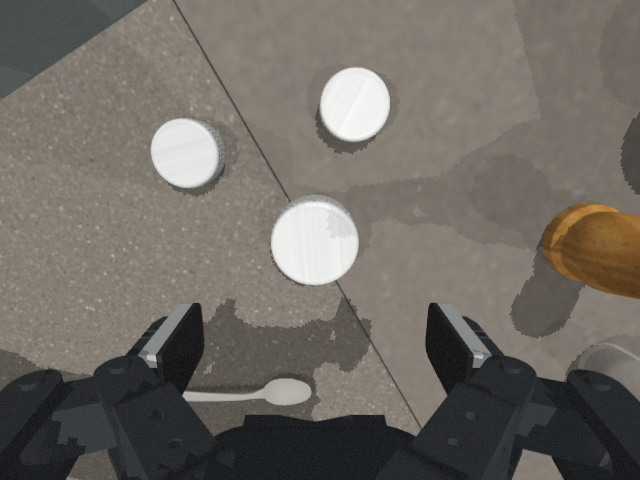

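The big lid's top spans about u 271–358 and v 201–285, centred near (314.5,243). I'll refine both centres by intersecting rays with the known heights.

Run:
```python
from h import *
from scipy.optimize import least_squares
def proj(C,X):
    K,R,t=C; c=(X-t)@R; return np.c_[K[0,0]*c[:,0]/c[:,2]+K[0,2],K[1,1]*c[:,1]/c[:,2]+K[1,2]]
th=np.linspace(0,2*np.pi,180,endpoint=False)
def edge(f,c0,z,r0,r1,sign):
    fz=np.load(f); o=dict(tool_pos=fz["pos"],tcp_rot=fz["rot"]); C=cam("wrist",o)
    g=cv2.cvtColor(fz["p"],cv2.COLOR_RGB2GRAY).astype(np.float32); g=cv2.GaussianBlur(g,(0,0),0.8)
    rs=np.arange(r0,r1,.0002); 
    c=np.array(c0)
    for it in range(4):
        pts=[]
        for a in th:
            X=np.c_[c[0]+rs*np.cos(a),c[1]+rs*np.sin(a),np.full(len(rs),z)]
            uv=proj(C,X).astype(np.float32)
            v=cv2.remap(g,uv[:,0].reshape(1,-1),uv[:,1].reshape(1,-1),cv2.INTER_LINEAR)[0]
            d=np.diff(v)*sign; k=d.argmax()
            if d[k]>1.5: pts.append(X[k,:2])
        pts=np.array(pts)
        s=least_squares(lambda p:np.hypot(*(pts-p[:2]).T)-p[2],[*c,.5*(r0+r1)],loss="soft_l1",f_scale=.0003).x
        c=s[:2]
    res=np.hypot(*(pts-c).T)-s[2]
    print(f,"centre",(s*1000).round(2),len(pts),"mad",np.median(abs(res))*1000,"tool xy",((np.r_[c,z]-fz["pos"])@fz["rot"]*1000).round(2))
edge("pics/w2.npz",(.5044,-.1254),.028,.026,.034,-1)
edge("pics/w1.npz",(.5396,.1595),.122,.017,.0225,-1)
edge("pics/w1.npz",(.5396,.1595),.122,.022,.027,-1)
fz=np.load("pics/w1.npz");C=cam("wrist",dict(tool_pos=fz["pos"],tcp_rot=fz["rot"]));P=cloud(C,fz["d"])
for lo in(.1195,.1205,.1213):
    m=(P[...,2]>lo)&(P[...,2]<.125); m[:190]=0; m[300:]=0; m[:,:250]=0;m[:,380:]=0
    v,u=np.nonzero(m); q=np.array([ray(C,a,b,z=.122) for a,b in zip(u,v)]); c,r=circfit(q[:,:2]); print("jar",lo,len(q),c,r)
fz=np.load("pics/w2.npz");C=cam("wrist",dict(tool_pos=fz["pos"],tcp_rot=fz["rot"]));P=cloud(C,fz["d"])
print("med lid z",np.nanmedian(P[225:260,300:330,2]))
for lo in(.0255,.0262):
    m=(P[...,2]>lo)&(P[...,2]<.032); m[:190]=0; m[300:]=0; m[:,:250]=0;m[:,380:]=0
    v,u=np.nonzero(m); q=np.array([ray(C,a,b,z=.028) for a,b in zip(u,v)]); print("lid",lo,len(q),q.mean(0),cv2.minEnclosingCircle((q[:,:2]*1000).astype(np.float32)))
```

```text
pics/w2.npz centre [ 504.13 -125.01   29.9 ] 180 mad 0.11703929305576129 tool xy [ -3.57  -0.91 105.35]
pics/w1.npz centre [540.79 154.86  20.5 ] 172 mad 1.3432288196516782 tool xy [ -7.48   0.4  103.96]
pics/w1.npz centre [539.44 158.39  24.16] 176 mad 0.5679121426094211 tool xy [-3.7100e+00  6.0000e-02  1.0396e+02]
jar 0.1195 950 [0.53949855 0.15970756] 0.02226653842893579
jar 0.1205 708 [0.53955267 0.15946479] 0.02225494645020925
jar 0.1213 362 [0.53964347 0.15934911] 0.02223090298599646
med lid z 0.027158046241067893
lid 0.0255 5778 [ 0.5040346  -0.12450339  0.028     ] ((504.1277770996094, -124.98448181152344), 30.39244270324707)
lid 0.0262 5409 [ 0.50418281 -0.12466173  0.028     ] ((504.16058349609375, -125.17163848876953), 30.219772338867188)
```

The lid is at tool offset (-3.6,-0.9). I'll align, descend and close.

```bash
python3 -m crank '[[[-3.6,-0.9,20],[0,0,0]],[[-3.6,-0.9,50],[0,0,0]],[[-3.6,-0.9,80],[0,0,0]],[[-3.6,-0.9,100],[0,0,0]],[[-3.6,-0.9,115],[0,0,0]],[[-3.6,-0.9,125],[0,0,0]],[[-3.6,-0.9,131],[0,0,0]],[[-3.6,-0.9,135],[0,0,0]],[[-3.6,-0.9,135],[0,0,0]]]'
python3 -m crank '[[[0,0,0],[0,0,0]],[[0,0,0],[0,0,0]],[[0,0,0],[0,0,0]],[[0,0,0],[0,0,0]],[[0,0,0],[0,0,0]],[[0,0,0],[0,0,0]],[[0,0,0],[0,0,0]],[[0,0,0],[0,0,0]]]' 0 30
```

```text
clock: 3.67
tool_pos: [0.5039, -0.126, -0.0023]
tcp_rot: [[-0.274, 0.962, 0.001], [0.962, 0.274, 0.0], [-0.0, 0.001, -1.0]]
contact_force: [-0.1, -0.4, -0.2]
grip_width: 0.0851
clock: 4.33
tool_pos: [0.504, -0.1264, -0.0016]
tcp_rot: [[-0.273, 0.962, 0.001], [0.962, 0.273, 0.0], [-0.0, 0.002, -1.0]]
contact_force: [-2.3, 0.8, 11.6]
grip_width: 0.0615
```

```bash
python3 -m crank '[[[0,0,-3],[0,0,0]],[[0,0,-12],[0,0,0]],[[0,0,-30],[0,0,0]],[[0,0,-50],[0,0,0]],[[0,0,-50],[0,0,0]],[[0,0,-50],[0,0,0]]]' 0.6 30
python3 - <<'E'
from h import *
o=manip.get_obs(); p,d=optics.capture("wrist"); cv2.imwrite("pics/w3.png",p[:,:,::-1]); np.savez("pics/w3.npz",d=d,p=p,pos=o["tool_pos"],rot=o["tcp_rot"]); print(o["tool_pos"],o["contact_force"],o["wrist_torque"],o["grip_width"])
p,d2=optics.capture("scene"); cv2.imwrite("pics/s3.png",cv2.resize(p[230:390,240:420,::-1],None,fx=4,fy=4,interpolation=cv2.INTER_CUBIC))
E
```

```text
clock: 4.83
tool_pos: [0.5042, -0.1263, 0.0487]
tcp_rot: [[-0.274, 0.962, 0.002], [0.962, 0.274, 0.0], [-0.001, 0.002, -1.0]]
contact_force: [-0.5, -0.0, -0.6]
grip_width: 0.0609
[ 0.50420326 -0.12627618  0.0486989 ] [-0.53011465 -0.01339118 -0.57700008] [-0.00230051 -0.00359431  0.02769689] 0.060926818292194776
```

View pics/w3.png

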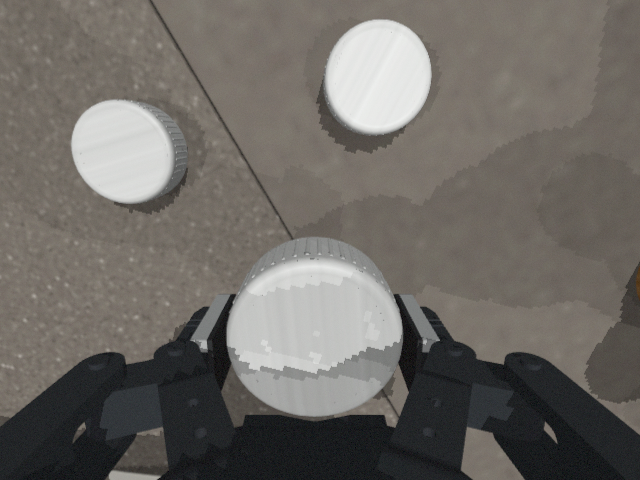

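View pics/s3.png

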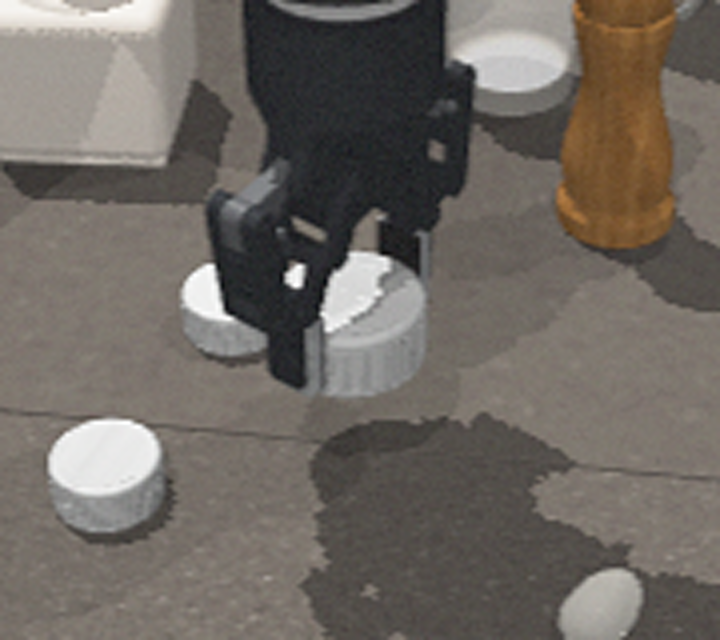

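The lid is held, with the fingertips about level with its lower edge. I'll check level and centring from depth.

```bash
cat >> h.py <<'E'
from scipy.optimize import least_squares
def proj(C,X):
    K,R,t=C; c=(X-t)@R; return np.c_[K[0,0]*c[:,0]/c[:,2]+K[0,2],K[1,1]*c[:,1]/c[:,2]+K[1,2]]
def edgepts(g,C,c,z,r0,r1,sign,th,mn=1.5):
    rs=np.arange(r0,r1,.0002); pts=[]
    for a in th:
        X=np.c_[c[0]+rs*np.cos(a),c[1]+rs*np.sin(a),np.full(len(rs),z)]
        uv=proj(C,X).astype(np.float32)
        v=cv2.remap(g,uv[:,0].reshape(1,-1),uv[:,1].reshape(1,-1),cv2.INTER_LINEAR)[0]
        d=np.diff(v)*sign; k=d.argmax()
        if d[k]>mn: pts.append(X[k,:2])
    return np.array(pts)
E
python3 - <<'E'
from h import *
fz=np.load("pics/w3.npz"); pos,rot=fz["pos"],fz["rot"]; C=cam("wrist",dict(tool_pos=pos,tcp_rot=rot)); P=cloud(C,fz["d"])
T=(P-pos)@rot*1000
v,u=np.mgrid[:480,:640]; m=(((u-314)/80)**2+((v-338)/72)**2<1)&np.isfinite(T[...,2])
q=T[m]; A=np.c_[q[:,:2],np.ones(len(q))]; s=np.linalg.lstsq(A,q[:,2],rcond=None)[0]; r=q[:,2]-A@s
print("top plane tool: slopes deg",np.degrees(s[:2]).round(2),"z0",s[2].round(2),"std",r.std().round(2))
# calibration compare: table lid earlier w2
f2=np.load("pics/w2.npz"); C2=cam("wrist",dict(tool_pos=f2["pos"],tcp_rot=f2["rot"])); T2=(cloud(C2,f2["d"])-f2["pos"])@f2["rot"]*1000
m2=(((u-314)/38)**2+((v-243)/36)**2<1)&np.isfinite(T2[...,2]); q=T2[m2];A=np.c_[q[:,:2],np.ones(len(q))]; s2=np.linalg.lstsq(A,q[:,2],rcond=None)[0]
print("on table slopes",np.degrees(s2[:2]).round(2), s2[2].round(2))
# top disc extents
m3=abs(T[...,2]-s[2]-T[...,0]*s[0]-T[...,1]*s[1])<1.5
n,L,st,ce=cv2.connectedComponentsWithStats(m3.astype(np.uint8)); i=L[338,314]; q=T[L==i]
print(st[i],ce[i],"min/max",q.min(0).round(1),q.max(0).round(1),cv2.minEnclosingCircle(q[:,:2].astype(np.float32)))
E
```

```text
top plane tool: slopes deg [-0.27  0.1 ] z0 -28.74 std 0.59
on table slopes [-0.18  0.12] 106.14
[  203   257   225   160 21787] [314.38298068 337.49065957] min/max [-29.8 -38.1 -30.4] [ 31.5  36.5 -27.2] ((7.598503589630127, -0.7970572710037231), 37.39896011352539)
```

```bash
python3 - <<'E'
from h import *
for f,zt,c0 in (("pics/w3.npz",None,(0.001,0)),("pics/w2.npz",.028,(-.0036,-.0009))):
    fz=np.load(f); pos,rot=fz["pos"],fz["rot"]; C=cam("wrist",dict(tool_pos=pos,tcp_rot=rot))
    g=cv2.GaussianBlur(cv2.cvtColor(fz["p"],cv2.COLOR_RGB2GRAY).astype(np.float32),(0,0),1)
    z=zt if zt else pos[2]+.0296
    c=(pos+rot@np.r_[c0,0])[:2]
    th=np.radians(np.arange(0,360,2)); 
    for it in range(4):
        p=edgepts(g,C,c,z,.027,.0335,-1,th,1.5)
        s=least_squares(lambda x:np.hypot(*(p-x[:2]).T)-x[2],[*c,.031],loss="soft_l1",f_scale=.0003).x; c=s[:2]
    t=(np.c_[p,np.full(len(p),z)]-pos)@rot*1000
    cc=(np.r_[c,z]-pos)@rot*1000
    ang=np.degrees(np.arctan2(t[:,1]-cc[1],t[:,0]-cc[0])).round(); r=np.hypot(*(t-cc)[:,:2].T)
    print(f,len(p),"tool c",cc.round(2),"r",(s[2]*1000).round(2)); print([(int(a),float(b.round(1))) for a,b in zip(ang[::8],r[::8])])
E
python3 - <<'E'
import cv2
im=cv2.imread("pics/w3.png"); cv2.imwrite("pics/w3c.png",cv2.resize(im[230:430,200:430],None,fx=3,fy=3,interpolation=cv2.INTER_CUBIC))
E
```

```text
pics/w3.npz 180 tool c [  1.82  -0.82 -29.6 ] r 29.85
[(106, 30.0), (90, 29.8), (74, 30.0), (58, 30.6), (42, 29.6), (26, 30.0), (10, 29.8), (-6, 30.0), (-22, 30.0), (-38, 29.8), (-54, 29.6), (-70, 30.0), (-86, 29.6), (-102, 29.6), (-118, 29.8), (-134, 29.8), (-150, 29.8), (-166, 30.2), (178, 29.8), (162, 31.6), (146, 29.8), (130, 29.8), (114, 33.2)]
pics/w2.npz 180 tool c [ -3.51  -0.89 105.35] r 29.83
[(106, 29.8), (90, 30.0), (74, 30.0), (58, 30.6), (42, 29.8), (26, 29.6), (10, 30.0), (-6, 30.0), (-22, 29.8), (-38, 29.8), (-54, 30.2), (-70, 29.8), (-86, 30.0), (-102, 29.8), (-118, 30.0), (-134, 29.6), (-150, 29.6), (-166, 29.8), (178, 29.6), (162, 29.6), (146, 29.8), (130, 29.6), (114, 30.0)]
```

View pics/w3c.png

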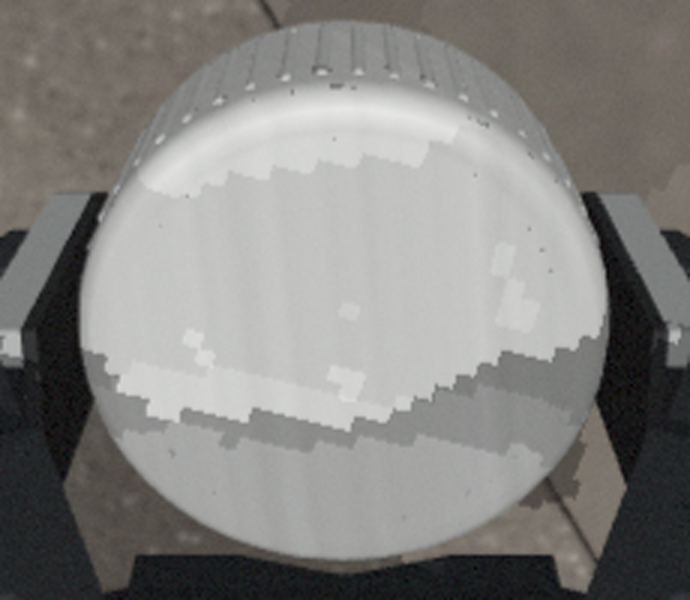

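The lid is held level: its tilt matches the on-table reading to within 0.1°. To remove the camera bias I'll look at the jar from two yaws with the lid in hand, starting with the first.

```bash
python3 -m crank '[[[0,0,-40],[0,0,0]],[[0,0,-80],[0,0,0]],[[20,10,-115],[0,0,0]],[[45,23,-140],[0,0,0]],[[75,39,-160],[0,0,0]],[[110,57,-174],[0,0,0]],[[145,76,-177],[0,0,0]],[[180,94,-177],[0,0,0]],[[205,107,-177],[0,0,0]],[[215,112,-177],[0,0,0]],[[215,112,-177],[0,0,0]],[[215,112,-177],[0,0,0]]]'
python3 -m crank '[[[0,0,0],[0,0,0]],[[0,0,0],[0,0,0]],[[0,0,0],[0,0,0]]]'
cat > snap.py <<'E'
import sys
from h import *
o=manip.get_obs(); p,d=optics.capture("wrist"); n=sys.argv[1]; cv2.imwrite(f"pics/{n}.png",p[:,:,::-1]); np.savez(f"pics/{n}.npz",d=d,p=p,pos=o["tool_pos"],rot=o["tcp_rot"]); print(o['joint_positions'].round(1), o["tool_pos"].round(4),o["tcp_rot"].round(4).tolist(),abs(o["qvel"]).max())
E
python3 snap.py w4
```

```text
clock: 5.93
tool_pos: [0.5519, 0.1107, 0.2235]
tcp_rot: [[-0.274, 0.962, -0.001], [0.962, 0.274, -0.001], [-0.001, -0.002, -1.0]]
contact_force: [0.1, -1.1, -0.7]
grip_width: 0.0612
clock: 6.18
tool_pos: [0.5522, 0.1097, 0.2243]
tcp_rot: [[-0.272, 0.962, -0.0], [0.962, 0.272, -0.0], [-0.0, -0.0, -1.0]]
contact_force: [0.4, 0.7, -0.5]
grip_width: 0.0613
[-46.   16.1  34.3 108.5 -10.6  58.4   8.5] [0.5522 0.1097 0.2243] [[-0.2716, 0.9624, -0.0001], [0.9624, 0.2716, -0.0001], [-0.0, -0.0001, -1.0]] 0.2390343682690128
```

View pics/w4.png

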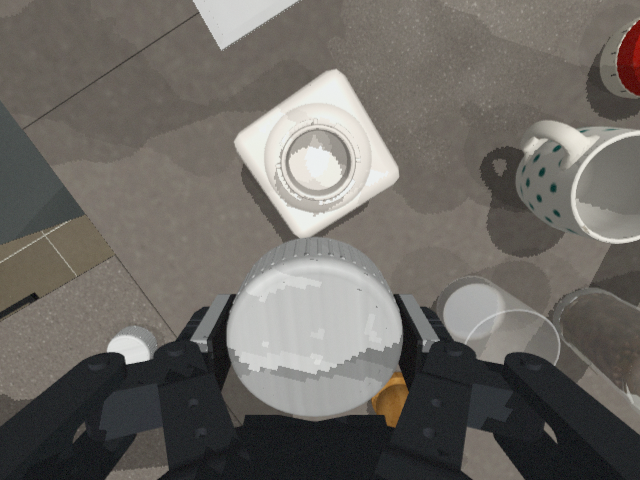

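```bash
python3 -m crank '[[[4,-4,0],[0,0,0.12]],[[8,-8,0],[0,0,0.24]],[[12,-12,0],[0,0,0.36]],[[17,-16,0],[0,0,0.48]],[[21,-20,0],[0,0,0.6]],[[25,-25,0],[0,0,0.72]],[[30,-29,0],[0,0,0.84]],[[34,-33,0],[0,0,0.96]],[[38,-37,0],[0,0,1.08]],[[42,-41,0],[0,0,1.2]],[[46,-45,0],[0,0,1.32]],[[51,-49,0],[0,0,1.44]]]'
python3 -m crank '[[[0,0,0],[0,0,0.1]],[[0,0,0],[0,0,0.13]],[[0,0,0],[0,0,0.13]],[[0,0,0],[0,0,0.13]],[[0,0,0],[0,0,0.13]]]'
python3 snap.py w5
```

```text
clock: 7.23
tool_pos: [0.4911, 0.1461, 0.2244]
tcp_rot: [[0.921, 0.39, 0.0], [0.39, -0.921, 0.0], [0.0, -0.0, -1.0]]
contact_force: [-0.4, 0.5, -0.1]
grip_width: 0.0614
clock: 7.65
tool_pos: [0.4913, 0.1464, 0.2244]
tcp_rot: [[0.961, 0.275, 0.0], [0.275, -0.961, 0.0], [0.0, -0.0, -1.0]]
contact_force: [0.8, 0.6, -0.2]
grip_width: 0.0616
[-68.4  13.1  52.2 115.2 -12.3  57.3 -84.3] [0.4913 0.1464 0.2244] [[0.9614, 0.2753, 0.0], [0.2753, -0.9614, 0.0001], [0.0001, -0.0001, -1.0]] 0.26233493713853395
```

View pics/w5.png

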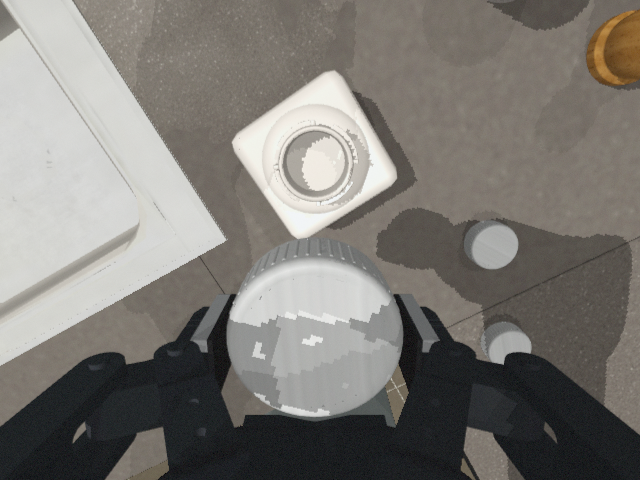

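Run:
```python
from h import *
R={}
for f in("w1","w4","w5"):
    fz=np.load(f"pics/{f}.npz"); pos,rot=fz["pos"],fz["rot"]; C=cam("wrist",dict(tool_pos=pos,tcp_rot=rot)); P=cloud(C,fz["d"])
    near=np.hypot(P[...,0]-.5395,P[...,1]-.159)<.04
    out=[]
    for lo in(.1185,.1195,.1203):
        m=near&(P[...,2]>lo)&(P[...,2]<.125); v,u=np.nonzero(m)
        q=np.array([ray(C,a,b,z=.122) for a,b in zip(u,v)]); c,r=circfit(q[:,:2])
        # balanced: median radius per angular bin, outer edge
        a=np.arctan2(q[:,1]-c[1],q[:,0]-c[0]); rr=np.hypot(q[:,0]-c[0],q[:,1]-c[1]); b=((a+np.pi)/(2*np.pi)*36).astype(int)
        mx=np.array([q[b==i][rr[b==i].argmax(),:2] for i in range(36) if (b==i).any()]); co,ro=circfit(mx)
        mn=np.array([q[b==i][rr[b==i].argmin(),:2] for i in range(36) if (b==i).any()]); ci,ri=circfit(mn)
        out.append(c); print(f,lo,len(q),"mid",(c*1000).round(2),(r*1000).round(2),"out",(co*1000).round(2),(ro*1000).round(2),"in",(ci*1000).round(2),(ri*1000).round(2))
    R[f]=(rot,out[1])
    g=cv2.imread(f"pics/{f}.png"); S=6; c=out[1]
    uv0=proj(C,np.array([[*c,.122]]))[0].astype(int); x0,y0=uv0[0]-45,uv0[1]-45
    k=cv2.resize(g[y0:y0+90,x0:x0+90],None,fx=S,fy=S,interpolation=cv2.INTER_CUBIC)
    th=np.linspace(0,2*np.pi,200); X=np.c_[c[0]+.0245*np.cos(th),c[1]+.0245*np.sin(th),np.full(200,.122)]
    uv=((proj(C,X)-[x0,y0]+.5)*S-.5).round().astype(np.int32); cv2.polylines(k,[uv],True,(0,0,255),1)
    cv2.imwrite(f"pics/{f}o.png",k)
k=np.hstack([cv2.resize(cv2.imread(f"pics/{f}o.png"),(400,400)) for f in("w4","w5")]); cv2.imwrite("pics/ov.png",k)
b=lambda A,B:np.linalg.lstsq(np.r_[np.c_[np.eye(2),-R[A][0][:2,:2]],np.c_[np.eye(2),-R[B][0][:2,:2]]],np.r_[R[A][1],R[B][1]],rcond=None)[0]
print("true jar, bias(tool)",(b("w4","w5")*1000).round(2),(b("w1","w5")*1000).round(2))
```

```text
w1 0.1185 1127 mid [540.76 159.94] 22.34 out [540.74 159.96] 24.6 in [540.71 159.99] 20.26
w1 0.1195 949 mid [540.84 159.69] 22.27 out [540.93 159.83] 23.91 in [540.85 159.72] 20.57
w1 0.1203 758 mid [540.91 159.5 ] 22.27 out [540.88 159.67] 23.63 in [540.88 159.53] 20.82
w4 0.1185 1354 mid [540.99 159.31] 22.31 out [540.9  159.35] 24.59 in [540.96 159.36] 20.29
w4 0.1195 1151 mid [541.   159.21] 22.25 out [541.15 159.36] 24.01 in [541.   159.25] 20.51
w4 0.1203 940 mid [541.04 159.18] 22.26 out [541.05 159.22] 23.71 in [541.05 159.19] 20.68
w5 0.1185 1360 mid [539.8  159.19] 22.31 out [539.79 159.08] 24.6 in [539.78 159.23] 20.28
w5 0.1195 1161 mid [539.68 159.14] 22.28 out [539.88 159.03] 24.2 in [539.66 159.24] 20.47
w5 0.1203 937 mid [539.63 159.08] 22.28 out [539.71 159.14] 23.71 in [539.59 159.1 ] 20.76
true jar, bias(tool) [ 5.4030e+02  1.5984e+02  7.9000e-01 -5.0000e-01] [ 5.3999e+02  1.5999e+02  5.3000e-01 -7.4000e-01]
```

View pics/ov.png

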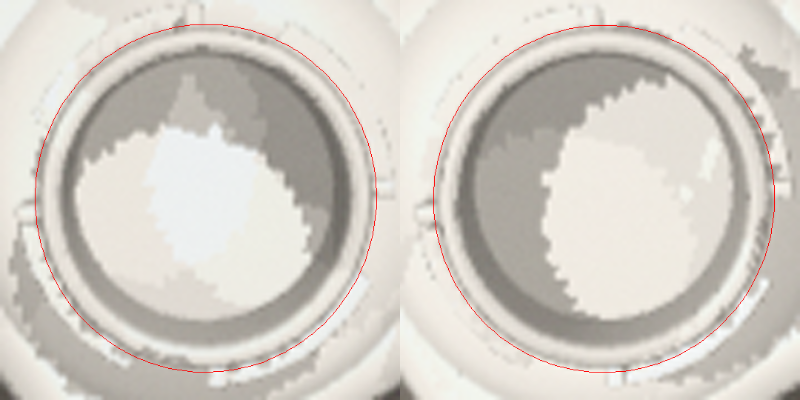

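```bash
python3 - <<'E'
from h import *
for i in range(2): print(optics.camera_info("wrist")["T_tool_cam"].round(5).tolist())
E
python3 - <<'E'
from h import *
print(optics.camera_info("wrist")["T_tool_cam"].round(5).tolist(),optics.camera_info("top")["origin"])
E
```

```text
[[-0.00035, -0.96082, -0.27718, 0.06952], [1.0, -0.00043, 0.0002, 0.00038], [-0.00031, -0.27718, 0.96082, -0.14251], [0.0, 0.0, 0.0, 1.0]]
[[-0.00035, -0.96082, -0.27718, 0.06952], [1.0, -0.00043, 0.0002, 0.00038], [-0.00031, -0.27718, 0.96082, -0.14251], [0.0, 0.0, 0.0, 1.0]]
[[-0.00035, -0.96082, -0.27718, 0.06952], [1.0, -0.00043, 0.0002, 0.00038], [-0.00031, -0.27718, 0.96082, -0.14251], [0.0, 0.0, 0.0, 1.0]] [ 0.4645462  -0.03929366  1.24923747]
```

camera_info's wrist extrinsics changed between calls, so I'll freeze one set and recompute everything consistently.

```bash
python3 - <<'E'
from h import *
np.save("T.npy",optics.camera_info("wrist")["T_tool_cam"])
s=open("h.py").read().replace('T=np.array(c["T_tool_cam"])','T=np.load("T.npy")'); open("h.py","w").write(s)
E
cat > fit.py <<'E'
from h import *
def ring(f,lo=.1195):
    fz=np.load(f"pics/{f}.npz"); pos,rot=fz["pos"],fz["rot"]; C=cam("wrist",dict(tool_pos=pos,tcp_rot=rot)); P=cloud(C,fz["d"])
    near=np.hypot(P[...,0]-.5395,P[...,1]-.159)<.04
    m=near&(P[...,2]>lo)&(P[...,2]<.125); v,u=np.nonzero(m)
    q=np.array([ray(C,a,b,z=.122) for a,b in zip(u,v)]); c,r=circfit(q[:,:2]); return c,r,rot,pos
def lid(f,z,c0):
    fz=np.load(f"pics/{f}.npz"); pos,rot=fz["pos"],fz["rot"]; C=cam("wrist",dict(tool_pos=pos,tcp_rot=rot))
    if z is None: z=pos[2]+.0296
    g=cv2.GaussianBlur(cv2.cvtColor(fz["p"],cv2.COLOR_RGB2GRAY).astype(np.float32),(0,0),1)
    c=(pos+rot@np.r_[c0,0])[:2]; th=np.radians(np.arange(0,360,2))
    for it in range(4):
        p=edgepts(g,C,c,z,.027,.0335,-1,th,1.5)
        s=least_squares(lambda x:np.hypot(*(p-x[:2]).T)-x[2],[*c,.031],loss="soft_l1",f_scale=.0003).x; c=s[:2]
    return c,s[2],((np.r_[c,z]-pos)@rot)[:2]
if __name__=="__main__":
    R={f:ring(f) for f in("w1","w4","w5")}
    for f in R: print(f,(R[f][0]*1000).round(2))
    b=lambda A,B:np.linalg.lstsq(np.r_[np.c_[np.eye(2),-R[A][2][:2,:2]],np.c_[np.eye(2),-R[B][2][:2,:2]]],np.r_[R[A][0],R[B][0]],rcond=None)[0]
    print("true jar, bias(tool)",(b("w4","w5")*1000).round(2),(b("w1","w5")*1000).round(2))
    print("w2",[(x*1000).round(2) for x in lid("w2",.028,(-.0036,-.0009))])
    for f in("w3","w4","w5"): print(f,[(x*1000).round(2) for x in lid(f,None,(.001,0))])
E
python3 fit.py
```

```text
w1 [540.84 159.69]
w4 [541.   159.21]
w5 [539.68 159.14]
true jar, bias(tool) [ 5.4030e+02  1.5984e+02  7.9000e-01 -5.0000e-01] [ 5.3999e+02  1.5999e+02  5.3000e-01 -7.4000e-01]
w2 [array([ 505.46, -124.97]), np.float64(29.85), array([-3.9 ,  0.39])]
w3 [array([ 504.09, -124.8 ]), np.float64(29.84), array([1.43, 0.37])]
w4 [array([552.48, 110.96]), np.float64(30.06), array([1.14, 0.57])]
w5 [array([492.7 , 146.44]), np.float64(29.85), array([1.35, 0.37])]
```

The frozen calibration is consistent: the in-hand lid's y is about 0 after correction. That puts the jar at about (0.5402,0.1598) and the lid about 1.8 mm along tool +x. Next I'll move above the jar and turn back 50° to leave room in the last joint.

```bash
python3 -m crank '[[[8,0,0],[0,0,-0.11]],[[16,1,0],[0,0,-0.22]],[[24,1,0],[0,0,-0.33]],[[32,1,5],[0,0,-0.44]],[[40,2,15],[0,0,-0.55]],[[46,2,30],[0,0,-0.66]],[[49.6,1.9,50],[0,0,-0.77]],[[49.6,1.9,70],[0,0,-0.873]],[[49.6,1.9,82],[0,0,-0.873]],[[49.6,1.9,88],[0,0,-0.873]],[[49.6,1.9,90],[0,0,-0.873]],[[49.6,1.9,90],[0,0,-0.873]]]'
python3 -m crank '[[[0,0,0],[0,0,0]],[[0,0,0],[0,0,0]],[[0,0,0],[0,0,0]]]'
python3 - <<'E'
from h import *
import time
o=manip.get_obs(); print(o["tool_pos"]*1000,o["tcp_rot"].round(4).tolist(),o["contact_force"],o["wrist_torque"],o["joint_positions"].round(1))
c=o["tool_pos"]+o["tcp_rot"]@[.0018,0,0]; print("lid centre",c*1000,"err to jar",(np.array([.5402,.1599])-c[:2])*1000, "tool", (np.r_[[.5402,.1599]-c[:2],0]@o["tcp_rot"]*1000).round(2))
p,d=optics.capture("scene"); cv2.imwrite("pics/s6.png",cv2.resize(p[130:300,180:380,::-1],None,fx=4,fy=3.5,interpolation=cv2.INTER_CUBIC))
E
```

```text
clock: 8.7
tool_pos: [0.5396, 0.1583, 0.1345]
tcp_rot: [[0.41, 0.912, 0.0], [0.912, -0.41, -0.0], [-0.0, 0.0, -1.0]]
contact_force: [-0.8, 0.3, -0.9]
grip_width: 0.0611
clock: 8.95
tool_pos: [0.5398, 0.1588, 0.1351]
tcp_rot: [[0.408, 0.913, 0.001], [0.913, -0.408, 0.001], [0.001, 0.001, -1.0]]
contact_force: [0.4, 0.8, -0.7]
grip_width: 0.0611
[539.77757587 158.77990364 135.06568028] [[0.4081, 0.9129, 0.001], [0.9129, -0.4081, 0.0006], [0.001, 0.0006, -1.0]] [ 0.37709199  0.77297252 -0.74533003] [-0.05007352 -0.0082503  -0.00287333] [-51.4  23.5  35.9 113.4 -18.2  48.6 -29.7]
lid centre [540.51210597 160.42321202 135.0674461 ] err to jar [-0.31210597 -0.52321202] tool [-0.61 -0.07 -0.  ]
```

View pics/s6.png

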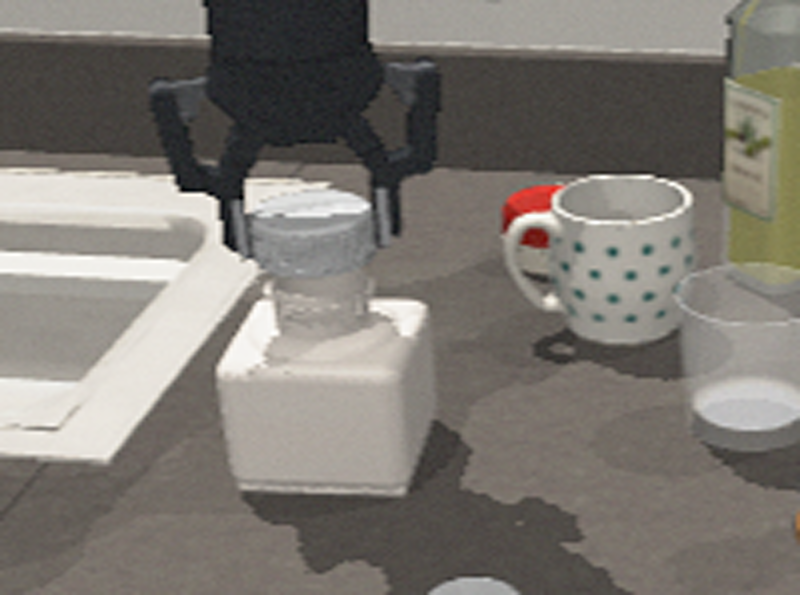

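```bash
python3 -m crank '[[[-0.3,0,6],[0,0,0]],[[-0.3,0,12],[0,0,0]],[[-0.3,0,16],[0,0,0]],[[-0.3,0,19],[0,0,0]],[[-0.3,0,20],[0,0,0]],[[-0.3,0,20],[0,0,0]]]'
python3 -m crank '[[[0,0,1],[0,0,0]],[[0,0,2],[0,0,0]],[[0,0,2],[0,0,0]]]'
cat > st.py <<'E'
from station import manip
import numpy as np
o=manip.get_obs(); R=o["tcp_rot"]; print(round(o["clock"],2),"pos",(o["tool_pos"]*1000).round(2),"yaw",round(np.degrees(np.arctan2(R[1,0],R[0,0])),1),"tilt",np.degrees(R[:2,2]).round(2),"F",o["contact_force"].round(1),"M",o["wrist_torque"].round(2),"j7",o["joint_positions"][6].round(1),"w",round(o["grip_width"]*1000,1))
E
python3 st.py
```

```text
clock: 9.5
tool_pos: [0.5393, 0.1582, 0.114]
tcp_rot: [[0.408, 0.913, -0.0], [0.913, -0.408, -0.0], [-0.0, -0.0, -1.0]]
contact_force: [-0.4, 0.7, -1.6]
grip_width: 0.0611
clock: 9.75
tool_pos: [0.5394, 0.1583, 0.1123]
tcp_rot: [[0.408, 0.913, 0.0], [0.913, -0.408, 0.0], [0.0, 0.0, -1.0]]
contact_force: [0.7, 0.2, -0.5]
grip_width: 0.0616
9.75 pos [539.36 158.27 112.25] yaw 65.9 tilt [0. 0.] F [ 0.7  0.2 -0.5] M [ 0.24 -0.19 -0.01] j7 -28.4 w 61.6
```

```bash
python3 -m crank '[[[0,0,0.5],[0,0,0]],[[0,0,1],[0,0,0]],[[0,0,1],[0,0,0]]]' >/dev/null; python3 st.py
python3 -m crank '[[[0,0,0.5],[0,0,0]],[[0,0,1],[0,0,0]],[[0,0,1],[0,0,0]]]' >/dev/null; python3 st.py
```

```text
10.0 pos [539.37 158.27 111.3 ] yaw 65.9 tilt [0. 0.] F [ 0.9  0.6 -0.1] M [ 0.28 -0.19 -0.01] j7 -28.3 w 61.2
10.25 pos [539.36 158.19 110.25] yaw 65.9 tilt [ 0. -0.] F [1.4 0.8 0.1] M [ 0.3  -0.3   0.03] j7 -28.2 w 61.5
```

```bash
python3 -m crank '[[[0.3,0.2,0],[0,0,0]],[[0.5,0.2,0],[0,0,0]],[[0.5,0.2,0],[0,0,0]]]' >/dev/null; python3 st.py
python3 -m crank '[[[0,0,0.5],[0,0,0]],[[0,0,1],[0,0,0]],[[0,0,1],[0,0,0]]]' >/dev/null; python3 st.py
python3 -m crank '[[[0,0,0.5],[0,0,0]],[[0,0,1],[0,0,0]],[[0,0,1],[0,0,0]]]' >/dev/null; python3 st.py
```

```text
10.5 pos [539.58 158.41 110.23] yaw 65.9 tilt [-0.02 -0.01] F [-0.2  0.6 -0.8] M [ 0.01 -0.03 -0.02] j7 -28.3 w 61.5
10.75 pos [539.58 158.5  109.16] yaw 65.9 tilt [-0.02 -0.01] F [-0.1 -0.4  0.1] M [ 0.01 -0.02 -0.01] j7 -28.2 w 61.2
11.0 pos [539.63 158.54 108.19] yaw 65.9 tilt [-0.01 -0.01] F [-0.3 -0.  -1. ] M [-0.02  0.05 -0.04] j7 -28.1 w 61.2
```

The lateral load vanished, so the lid is centred on the neck. I'll keep lowering gently.

```bash
python3 -m crank '[[[0,0,0.5],[0,0,0]],[[0,0,0.5],[0,0,0]]]' >/dev/null; python3 st.py
python3 -m crank '[[[0,0,0.5],[0,0,0]],[[0,0,0.5],[0,0,0]]]' >/dev/null; python3 st.py
python3 -m crank '[[[0,0,0.5],[0,0,0]],[[0,0,0.5],[0,0,0]]]' >/dev/null; python3 st.py
```

```text
11.17 pos [539.68 158.53 107.74] yaw 65.9 tilt [-0.01 -0.01] F [-0.1 -0.  -1.7] M [-0.    0.01  0.02] j7 -28.1 w 61.6
11.33 pos [539.68 158.58 107.25] yaw 65.9 tilt [-0.01 -0.  ] F [-0.  -1.  -1.7] M [0.01 0.05 0.01] j7 -28.1 w 61.3
11.5 pos [539.74 158.56 106.76] yaw 65.9 tilt [-0. -0.] F [-0.1 -0.   0.1] M [-0.03 -0.   -0.03] j7 -28.1 w 61.2
```

```bash
python3 -m crank '[[[0,0,0.5],[0,0,0]],[[0,0,0.5],[0,0,0]]]' >/dev/null; python3 st.py
python3 -m crank '[[[0,0,0.5],[0,0,0]],[[0,0,0.5],[0,0,0]]]' >/dev/null; python3 st.py
```

```text
11.67 pos [539.82 158.55 106.35] yaw 65.9 tilt [0.01 0.  ] F [ 0.4 -0.2 -0.2] M [ 0.01 -0.07 -0.01] j7 -28.0 w 61.3
11.83 pos [539.74 158.63 105.75] yaw 65.9 tilt [0. 0.] F [ 0.5  1.2 -1.5] M [ 0.15 -0.14  0.04] j7 -28.0 w 61.6
```

```bash
python3 -m crank '[[[0.2,0.1,0.4],[0,0,0]],[[0.2,0.1,0.4],[0,0,0]]]' >/dev/null; python3 st.py
python3 -m crank '[[[0,0,0.5],[0,0,0]],[[0,0,0.5],[0,0,0]]]' >/dev/null; python3 st.py
```

```text
12.0 pos [539.89 158.81 105.35] yaw 65.9 tilt [-0.01 -0.  ] F [0.2 0.6 0.3] M [ 0.06 -0.08  0.01] j7 -28.0 w 61.5
12.17 pos [539.92 158.76 104.89] yaw 65.9 tilt [0. 0.] F [ 0.2  0.6 -0.2] M [ 0.21 -0.08  0.09] j7 -27.9 w 61.1
```

Run:
```python
from h import *
p,d=optics.capture("scene"); cv2.imwrite("pics/s7.png",cv2.resize(p[170:290,200:320,::-1],None,fx=5,fy=5,interpolation=cv2.INTER_CUBIC))
```

```text
(no output)
```

View pics/s7.png

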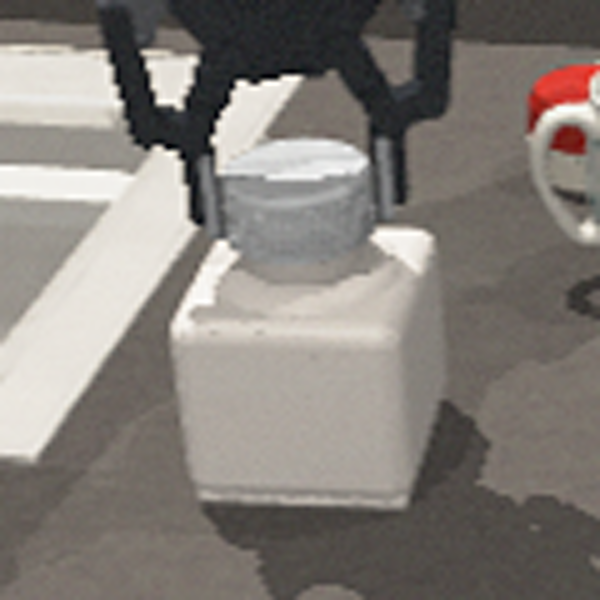

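The lid is well down and no ridge contact was felt, so the lugs may be entering the gaps directly. A small moment says to ease anticlockwise, so I'll continue slowly with a slight backward turn.

```bash
python3 -m crank '[[[0.1,0.1,0.2],[0,0,-0.015]],[[0.2,0.1,0.4],[0,0,-0.03]],[[0.2,0.1,0.4],[0,0,-0.03]]]' >/dev/null; python3 st.py
python3 -m crank '[[[0,0,0.5],[0,0,0]],[[0,0,0.5],[0,0,0]]]' >/dev/null; python3 st.py
python3 -m crank '[[[0,0,0.5],[0,0,0]],[[0,0,0.5],[0,0,0]]]' >/dev/null; python3 st.py
```

```text
12.47 pos [539.94 158.74 104.41] yaw 67.7 tilt [-0.02 -0.01] F [ 0.   0.  -1.3] M [-0.03 -0.01 -0.  ] j7 -26.4 w 61.1
12.63 pos [539.97 158.72 103.88] yaw 67.6 tilt [-0.01 -0.01] F [-0.2  0.3 -1.2] M [-0.02 -0.    0.02] j7 -26.5 w 61.5
12.8 pos [540.02 158.81 103.42] yaw 67.6 tilt [-0.01 -0.01] F [ 0.5  0.3 -0.8] M [-0.02 -0.03 -0.03] j7 -26.4 w 61.3
```

```bash
for i in 1 2; do :; done; python3 -m crank '[[[0,0,0.5],[0,0,0]],[[0,0,1],[0,0,0]],[[0,0,1],[0,0,0]]]' >/dev/null; python3 st.py
python3 -m crank '[[[0,0,0.5],[0,0,0]],[[0,0,1],[0,0,0]],[[0,0,1],[0,0,0]]]' >/dev/null; python3 st.py
python3 -m crank '[[[0,0,0.5],[0,0,0]],[[0,0,0.5],[0,0,0]]]' >/dev/null; python3 st.py
```

```text
13.05 pos [540.01 158.83 102.4 ] yaw 67.7 tilt [-0.01 -0.01] F [ 0.2 -0.1 -0.9] M [-0.   -0.03  0.01] j7 -26.4 w 61.3
13.3 pos [540.   158.83 101.38] yaw 67.7 tilt [-0.01 -0.01] F [-0.4  0.3 -1.5] M [0.03 0.   0.01] j7 -26.3 w 61.4
13.47 pos [540.02 158.8  100.91] yaw 67.6 tilt [-0.01 -0.01] F [ 0.2  0.7 -0.1] M [ 0.03  0.01 -0.01] j7 -26.3 w 61.4
```

```bash
python3 -m crank '[[[0,0,0.5],[0,0,0]],[[0,0,0.5],[0,0,0]]]' >/dev/null; python3 st.py
python3 -m crank '[[[0,0,0.5],[0,0,0]],[[0,0,0.5],[0,0,0]]]' >/dev/null; python3 st.py
python3 -m crank '[[[0,0,0.4],[0,0,0]],[[0,0,0.4],[0,0,0]]]' >/dev/null; python3 st.py
```

```text
13.63 pos [540.07 158.86 100.46] yaw 67.7 tilt [-0. -0.] F [0.5 0.  1.2] M [ 0.03 -0.07 -0.01] j7 -26.3 w 61.1
13.8 pos [540.1  158.85 100.  ] yaw 67.7 tilt [ 0. -0.] F [-0.7  1.4  1.2] M [-0.04  0.02 -0.  ] j7 -26.2 w 61.6
13.97 pos [540.14 158.85  99.65] yaw 67.7 tilt [0. 0.] F [-0.5 -0.2  2.7] M [-0.01  0.01 -0.03] j7 -26.2 w 61.0
```

The seal springiness is felt at edge ≈ 102.3, so the lugs did drop. I'll confirm by easing backward lightly to the stop.

```bash
python3 -m crank '[[[0,0,0],[0,0,-0.02]],[[0,0.1,0],[0,0,-0.04]],[[0,0.1,0],[0,0,-0.04]]]' >/dev/null; python3 st.py
python3 -m crank '[[[0,0,0],[0,0,-0.02]],[[0,0.1,0],[0,0,-0.04]],[[0,0.1,0],[0,0,-0.04]]]' >/dev/null; python3 st.py
```

```text
14.22 pos [540.23 158.82  99.68] yaw 70.1 tilt [0.01 0.01] F [-0.2  0.7  1.7] M [ 0.    0.04 -0.03] j7 -24.2 w 61.4
14.47 pos [540.3  158.73  99.66] yaw 72.4 tilt [0. 0.] F [-0.3 -0.6  2.6] M [0.   0.07 0.04] j7 -22.3 w 61.1
```

```bash
python3 -m crank '[[[0,0,0],[0,0,-0.02]],[[0,0.1,0],[0,0,-0.04]],[[0,0.1,0],[0,0,-0.04]]]' >/dev/null; python3 st.py
python3 -m crank '[[[0,0,0],[0,0,-0.02]],[[0,0.1,0],[0,0,-0.04]],[[0,0.1,0],[0,0,-0.04]]]' >/dev/null; python3 st.py
```

```text
14.72 pos [540.38 158.72  99.64] yaw 74.6 tilt [0. 0.] F [-0.7 -0.4  2.4] M [-0.02  0.05  0.  ] j7 -20.4 w 61.8
14.97 pos [540.41 158.75  99.61] yaw 76.9 tilt [-0.01  0.  ] F [-0.5  0.1  2.3] M [ 0.03  0.09 -0.03] j7 -18.5 w 61.0
```

```bash
python3 -m crank '[[[0,0,0],[0,0,-0.02]],[[0,0,0],[0,0,-0.02]]]' >/dev/null; python3 st.py
python3 -m crank '[[[0,0,0],[0,0,-0.02]],[[0,0,0],[0,0,-0.02]]]' >/dev/null; python3 st.py
```

```text
15.13 pos [540.41 158.74  99.61] yaw 78.0 tilt [-0.01  0.  ] F [-1.   0.3  3.1] M [ 0.17  0.2  -0.29] j7 -17.5 w 61.1
15.3 pos [540.43 158.65  99.61] yaw 79.2 tilt [-0. -0.] F [-0.4  0.8  2.2] M [ 0.08  0.13 -0.41] j7 -16.6 w 61.1
```

The backward stop is met (Mz −0.4 Nm), which confirms the lugs are in. Now I'll screw clockwise about the lid's axis, lowering slightly with the thread.

```bash
python3 -m crank '[[[0,-0.09,0],[0,0,0.05]],[[0.01,-0.18,0],[0,0,0.1]],[[0.02,-0.27,0],[0,0,0.15]],[[0.04,-0.36,0],[0,0,0.2]],[[0.04,-0.36,0],[0,0,0.2]]]' >/dev/null; python3 st.py
python3 -m crank '[[[0,-0.09,0.1],[0,0,0.05]],[[0.01,-0.18,0.2],[0,0,0.1]],[[0.01,-0.18,0.2],[0,0,0.1]]]' >/dev/null; python3 st.py
python3 -m crank '[[[0,-0.09,0.1],[0,0,0.05]],[[0.01,-0.18,0.2],[0,0,0.1]],[[0.01,-0.18,0.2],[0,0,0.1]]]' >/dev/null; python3 st.py
```

```text
15.72 pos [540.16 158.81  99.58] yaw 67.5 tilt [ 0.01 -0.02] F [-0.5 -0.7  1.4] M [-0.03 -0.02 -0.04] j7 -26.3 w 61.2
15.97 pos [540.01 158.92  99.4 ] yaw 61.9 tilt [ 0.01 -0.01] F [0.7 0.1 2.6] M [-0.09 -0.08 -0.06] j7 -31.0 w 61.8
16.22 pos [539.89 159.    99.24] yaw 56.2 tilt [ 0.01 -0.01] F [0.4 0.3 3.8] M [-0.02  0.02 -0.11] j7 -35.7 w 61.6
```

```bash
python3 -m crank '[[[0,-0.09,0.2],[0,0,0.05]],[[0.01,-0.18,0.3],[0,0,0.1]],[[0.01,-0.18,0.3],[0,0,0.1]]]' >/dev/null; python3 st.py
python3 -m crank '[[[0,-0.09,0.2],[0,0,0.05]],[[0.01,-0.18,0.3],[0,0,0.1]],[[0.01,-0.18,0.3],[0,0,0.1]]]' >/dev/null; python3 st.py
python3 -m crank '[[[0,-0.09,0.2],[0,0,0.05]],[[0.01,-0.18,0.3],[0,0,0.1]],[[0.01,-0.18,0.3],[0,0,0.1]]]' >/dev/null; python3 st.py
```

```text
16.47 pos [539.77 159.11  98.97] yaw 50.5 tilt [ 0.01 -0.01] F [ 0.  -0.5  4.8] M [ 0.03 -0.03 -0.03] j7 -40.3 w 61.3
16.72 pos [539.65 159.21  98.69] yaw 44.8 tilt [ 0.01 -0.01] F [0.3 0.7 4.4] M [-0.02 -0.04 -0.07] j7 -45.0 w 61.3
16.97 pos [539.56 159.36  98.4 ] yaw 39.1 tilt [ 0.01 -0.01] F [-0.   0.1  6.1] M [-0.06  0.   -0.1 ] j7 -49.6 w 61.2
```

```bash
python3 -m crank '[[[0,-0.09,0.1],[0,0,0.05]],[[0.01,-0.18,0.1],[0,0,0.1]],[[0.01,-0.18,0.1],[0,0,0.1]]]' >/dev/null; python3 st.py
python3 -m crank '[[[0,-0.09,0.1],[0,0,0.05]],[[0.01,-0.18,0.2],[0,0,0.1]],[[0.01,-0.18,0.2],[0,0,0.1]]]' >/dev/null; python3 st.py
python3 -m crank '[[[0,-0.09,0.1],[0,0,0.05]],[[0.01,-0.18,0.2],[0,0,0.1]],[[0.01,-0.18,0.2],[0,0,0.1]]]' >/dev/null; python3 st.py
```

```text
17.22 pos [539.49 159.5   98.34] yaw 33.4 tilt [ 0.02 -0.  ] F [-0.5  0.3  5.5] M [-0.05 -0.01 -0.06] j7 -54.3 w 61.2
17.47 pos [539.41 159.68  98.14] yaw 27.6 tilt [ 0.02 -0.  ] F [ 1.1 -0.   6.6] M [ 0.05 -0.01 -0.  ] j7 -58.9 w 61.7
17.72 pos [539.36 159.76  97.93] yaw 21.9 tilt [ 0.02 -0.01] F [0.2 0.3 6.3] M [ 0.01 -0.03 -0.1 ] j7 -63.5 w 61.2
```

```bash
python3 -m crank '[[[0,-0.09,0.1],[0,0,0.05]],[[0.01,-0.18,0.2],[0,0,0.1]],[[0.01,-0.18,0.2],[0,0,0.1]]]' >/dev/null; python3 st.py
python3 -m crank '[[[0,-0.09,0.1],[0,0,0.05]],[[0,-0.09,0.1],[0,0,0.05]]]' >/dev/null; python3 st.py
python3 -m crank '[[[0,-0.05,0],[0,0,0.03]],[[0,-0.09,0],[0,0,0.05]],[[0,-0.09,0],[0,0,0.05]]]' >/dev/null; python3 st.py
```

```text
17.97 pos [539.23 159.93  97.67] yaw 16.2 tilt [ 0.01 -0.01] F [ 0.9 -0.   7.7] M [-0.03 -0.07 -0.07] j7 -68.1 w 61.4
18.13 pos [539.24 160.01  97.6 ] yaw 13.3 tilt [ 0.01 -0.01] F [-0.1  0.7  6.7] M [-0.   -0.   -0.01] j7 -70.4 w 61.4
18.38 pos [539.22 160.11  97.63] yaw 10.6 tilt [ 0.01 -0.01] F [-0.2  0.1  6.7] M [-0.04 -0.05 -0.01] j7 -72.6 w 61.3
```

```bash
python3 -m crank '[[[0,-0.05,0],[0,0,0.03]],[[0,-0.05,0],[0,0,0.03]]]' >/dev/null; python3 st.py
python3 -m crank '[[[0,-0.05,0],[0,0,0.03]],[[0,-0.05,0],[0,0,0.03]]]' >/dev/null; python3 st.py
python3 -m crank '[[[0,-0.05,0],[0,0,0.03]],[[0,-0.05,0],[0,0,0.03]]]' >/dev/null; python3 st.py
```

```text
18.55 pos [539.26 159.98  97.63] yaw 8.8 tilt [ 0.02 -0.02] F [ 0.7 -1.6  5.6] M [-0.28 -0.17  0.1 ] j7 -74.0 w 61.5
18.72 pos [539.18 160.06  97.63] yaw 7.1 tilt [ 0.01 -0.02] F [-0.4 -0.3  6.7] M [-0.26 -0.03  0.34] j7 -75.3 w 60.9
18.88 pos [539.08 160.22  97.57] yaw 5.4 tilt [-0.   -0.02] F [-0.1 -0.9  7. ] M [-0.16  0.05  0.38] j7 -76.7 w 61.2
```

The stop was felt clockwise at yaw ≈ 8°, about 69.5° from the backward stop, which is the expected figure. I'll relax the torque slightly, release, rise and inspect.

```bash
python3 -m crank '[[[0,0.05,0],[0,0,-0.03]],[[0,0.05,0],[0,0,-0.03]]]' >/dev/null; python3 st.py
python3 -m crank '[[[0,0,0],[0,0,0]],[[0,0,0],[0,0,0]],[[0,0,0],[0,0,0]],[[0,0,0],[0,0,0]],[[0,0,0],[0,0,0]]]' -1; python3 st.py
python3 -m crank '[[[0,0,-15],[0,0,0]],[[0,0,-40],[0,0,0]],[[-10,0,-75],[0,0,0]],[[-30,0,-110],[0,0,0]],[[-45,0,-130],[0,0,0]],[[-50,0,-130],[0,0,0]],[[-50,0,-130],[0,0,0]],[[-50,0,-130],[0,0,0]],[[-50,0,-130],[0,0,0]]]'
python3 snap.py w8
python3 - <<'E'
from h import *
for n in("scene","top"):
    p,d=optics.capture(n); np.save(f"pics/{n}8.npy",d); cv2.imwrite(f"pics/{n}8.png",p[:,:,::-1])
    P=cloud(cam(n),d); d0=np.load(f"pics/{n}0.npy"); P0=cloud(cam(n),d0)
    near=np.hypot(P[...,0]-.5395,P[...,1]-.1595)<.028
    print(n,"lid top z",np.nanmedian(P[...,2][near&(P[...,2]>.115)&(P[...,2]<.14)]))
    for Q,l in((P0,"before"),(P,"after")):
        m=(abs(Q[...,0]-.54)<.08)&(abs(Q[...,1]-.16)<.08)&(Q[...,2]>.08)&(Q[...,2]<.094)
        c=cv2.minAreaRect((Q[m][:,:2]*1000).astype(np.float32)); print(n,l,"shoulder",c)
p=cv2.imread("pics/scene8.png"); cv2.imwrite("pics/s8c.png",cv2.resize(p[170:290,200:320],None,fx=5,fy=5,interpolation=cv2.INTER_CUBIC))
E
```

```text
19.05 pos [539.06 160.2   97.62] yaw 7.3 tilt [-0. -0.] F [ 0.9 -0.9  6.9] M [-0.1  -0.02  0.01] j7 -75.2 w 61.5
clock: 19.47
tool_pos: [0.5389, 0.1602, 0.0974]
tcp_rot: [[0.993, 0.121, -0.0], [0.121, -0.993, -0.0], [-0.0, 0.0, -1.0]]
contact_force: [0.6, -0.3, -0.2]
grip_width: 0.0853
19.47 pos [538.87 160.24  97.4 ] yaw 7.0 tilt [-0.02 -0.01] F [ 0.6 -0.3 -0.2] M [-0.01  0.08  0.07] j7 -75.5 w 85.3
clock: 20.22
tool_pos: [0.4894, 0.1545, 0.2269]
tcp_rot: [[0.993, 0.121, -0.0], [0.121, -0.993, -0.001], [-0.001, 0.001, -1.0]]
contact_force: [0.2, -0.1, 0.4]
grip_width: 0.0852
[-77.3  16.6  63.5 115.2 -17.4  58.5 -88.6] [0.4894 0.1545 0.2269] [[0.9926, 0.1211, -0.0005], [0.1211, -0.9926, -0.0008], [-0.0006, 0.0007, -1.0]] 0.6663737471113383
scene lid top z 0.1253984796747056
scene before shoulder ((537.3890380859375, 158.0802001953125), (95.94927215576172, 93.18040466308594), 48.84730911254883)
scene after shoulder ((535.9769897460938, 155.94049072265625), (92.84478759765625, 93.83406066894531), 50.330753326416016)
top lid top z 0.1270747918846875
top before shoulder ((539.3651733398438, 159.28677368164062), (95.07810974121094, 95.37079620361328), 48.81196212768555)
top after shoulder ((540.4108276367188, 158.8289794921875), (94.4552993774414, 90.77745819091797), 46.32284164428711)
```

View pics/s8c.png

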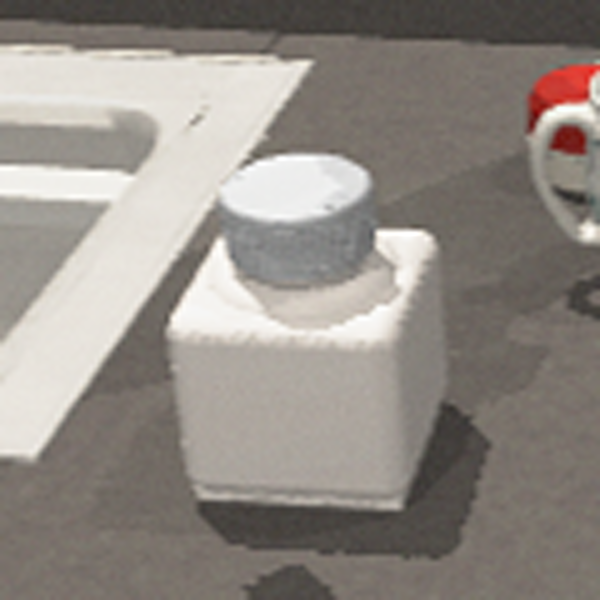

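View pics/w8.png

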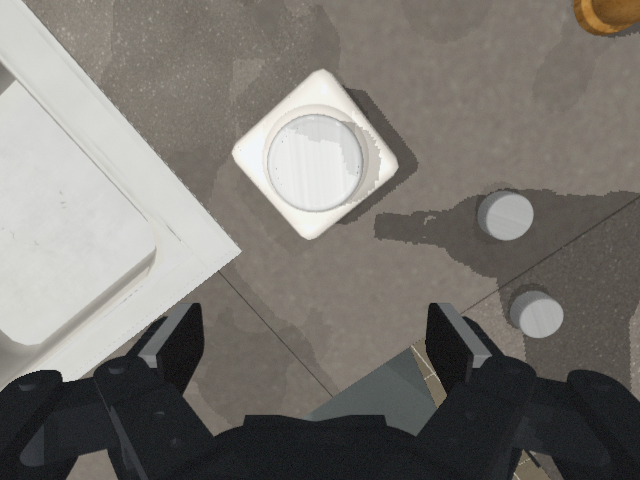

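The lid sits level on the jar. I'll check lid height, tilt and jar yaw numerically from the wrist views, before and after.

```bash
python3 - <<'E'
from h import *
for f in("w1","w4","w5","w8"):
    fz=np.load(f"pics/{f}.npz"); C=cam("wrist",dict(tool_pos=fz["pos"],tcp_rot=fz["rot"])); P=cloud(C,fz["d"])
    m=(abs(P[...,0]-.54)<.085)&(abs(P[...,1]-.16)<.085)&(P[...,2]>.06)&(P[...,2]<.093)
    # silhouette by colour: bright region hull from mask filled
    h=cv2.convexHull((P[m][:,:2]*1000).astype(np.float32)); print(f,cv2.minAreaRect(h), "shoulder z",np.nanmedian(P[...,2][m&(P[...,2]>.083)]).round(4))
    if f=="w8":
        q=P[(np.hypot(P[...,0]-.5402,P[...,1]-.1598)<.026)&(P[...,2]>.115)&(P[...,2]<.14)]
        A=np.c_[q[:,:2]-q[:,:2].mean(0),np.ones(len(q))]; s=np.linalg.lstsq(A,q[:,2],rcond=None)[0]; print("lid top z",s[2],"slope deg",np.degrees(s[:2]))
    else:
        print("rim z",np.nanmedian(P[...,2][(abs(np.hypot(P[...,0]-.5402,P[...,1]-.1598)-.0222)<.002)&(P[...,2]>.118)]).round(4))
E
cd pics
python3 - <<'E'
import cv2,numpy as np
a=cv2.imread("top0.png")[215:295,185:265];b=cv2.imread("top8.png")[215:295,185:265]
cv2.imwrite("cmp.png",cv2.resize(np.hstack([a,b]),None,fx=5,fy=5,interpolation=cv2.INTER_CUBIC))
cv2.imwrite("full8.png",cv2.imread("top8.png"))
E
```

```text
w1 ((541.0108032226562, 158.81195068359375), (96.27271270751953, 96.25918579101562), 48.90631103515625) shoulder z 0.0874
rim z 0.123
w4 ((541.0654296875, 158.96519470214844), (96.30004119873047, 96.23619842529297), 48.687034606933594) shoulder z 0.0874
rim z 0.2331
w5 ((539.482177734375, 158.91128540039062), (96.2864990234375, 96.3876953125), 49.09614944458008) shoulder z 0.0874
rim z 0.2334
w8 ((539.0233154296875, 159.2946319580078), (96.20867919921875, 96.31220245361328), 47.06084060668945) shoulder z 0.0871
lid top z 0.1265100879550557 slope deg [0.25328897 0.05316118]
```

View pics/cmp.png

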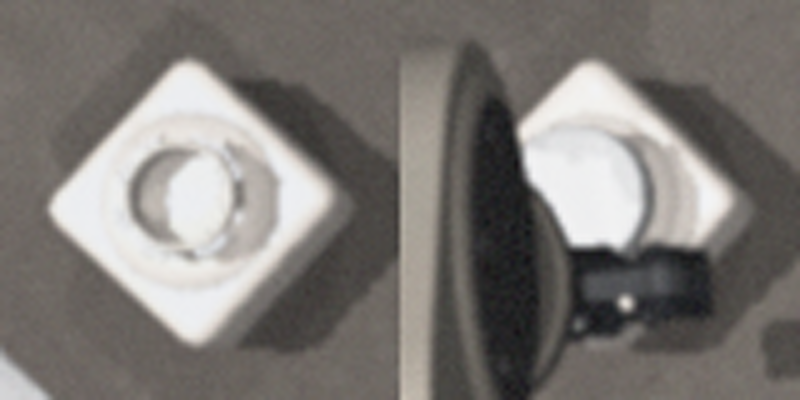

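View pics/full8.png

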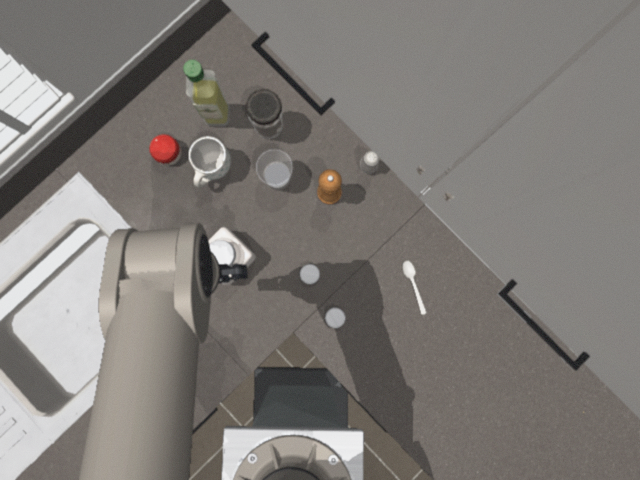

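Checks:
- **Lid height:** the top is at about 127.4 mm after bias correction, so the lower edge is near 99.5 mm, fully home. Tilt is at most 0.25°.
- **Jar:** it turned about 2° and moved by less than 1 mm.
- **Bystanders:** they look unmoved.

Handing in.

```bash
python3 -c "
from station import manip; print(manip.sign_off())"; python3 st.py
```

```text
the job is handed in; nothing more can be done
None
the job is handed in; nothing more can be done
```

The largest lid is back on the storage jar, screwed down to its stop and released. I handed the job in at about 20 s, with the gripper open and clear.

**How it went on:** I set the lid level on the neck. The lugs went down into the gaps almost straight away, with only about 2° of backward turn needed. I then eased it further backward under light pressure (about 3 N) until it met the backward stop. From there I turned it clockwise about 69.5° to the home stop.

**Last checks:**
- **Height:** the lid top measured about 127.4 mm after correcting for camera bias, against 127.5 mm expected, so the lower edge is near 99.5 mm, fully home.
- **Level:** the lid's tilt is at most about 0.25°.
- **Torque:** it peaked at about 0.4 Nm against both stops, under the 0.5 Nm at which the jar turns, and downward force stayed under about 8 N.
- **Bystanders:** the mug, glass, spoon and pepper mill look unmoved in the top picture.

**What disagreed:**
- **Jar turned slightly:** its measured yaw changed by about 2° clockwise (49.0° to 47.1°), most likely in the last push against the stop. It moved sideways by less than 1 mm.
- **Wrist camera calibration:** its reported mounting changed by about 1 mm during the job. I froze one set of values and recomputed from that.

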